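# Square a flat-edged disc in its alignment nest and clamp it

### The arm

A 6-joint arm with a two-finger parallel gripper is mounted at the origin on a cart in front of the work surface, level with it; the furniture and walls round the work are solid. World frame = base frame: x ahead of the robot, y to its left, z up, the work surface at z = 0. Lengths are in m, angles in rad, forces in N, time in s.
With the tool pointing down it reaches from about 0.25 to 0.725 m from the base axis. Payload 4 kg.
Tool frame: the origin (TCP) lies on the centre line of the jaws, within the pads' length; the fingertips stand 17 mm ahead of it and the grasp point (between the pads) lies 2 mm behind it; z points along the fingers, y is the line along which they close (so a half turn about z gives the same grasp; the last joint's range is limited). The gripper opens to 85 mm and grips with 20 to 120 N. Pads are 22 mm wide; open, the fingers measure 114 mm over their backs; the gripper's body (76 mm by 85 mm) begins 54 mm behind the grasp point. The pads swing forward as they close: fully open they stand 13 mm farther back than shut.
Start: joints at [-1.161, 0.241, 0.005, 1.335, 0, 1.571], TCP at [0.199, -0.459, 0.248] pointing down, gripper open.
Joint ranges: [-2.72, 2.72], [-1.05, 1.87], [-1.09, 1.28], [-1.99, 2.15], [-1.42, 1.44], [-3.14, 3.14]. Speed limits (rad/s): [2.79, 2.79, 3.14, 3.14, 3.14, 3.14].

### API

Orientations are given as a unit quaternion [x, y, z, w].
In Python, from workcell import get_obs, imaging, order gives the robot as it stands.
- The arm moves only by the tool apply_moves, never from a script. Its argument "targets" is a list that holds one entry, the list of rows, each a list of 5 numbers: the shift along the world's x, y, z in units of 40 mm (1.0 is 40 mm), then the turn about the world's z in degrees, then the gripper command: -1 is shut, 1 is fully open, values between are in proportion. In form: [[[dx, dy, dz, turn, fingers], ...]]. A call has 1 to 8 rows; each row shifts and turns the commanded pose from where the row before left it; what a row does not reach is not made up. A row lasts 1/12 s, in which the tool goes at most 41.7 mm and 7.16 degrees, less where a joint would pass 70% of its speed; a pose out of reach is approached as far as the arm can. A call is refused whole if a number of a shift passes 1 or a number of a turn 7.16, either way. A call with a gripper value outside its range is refused whole. The fingers move at their own pace and stop on an object; the grip force is fixed at half the most. Time passes only in rows, so rows that do not move let the fingers close. It gives the time, the measured TCP pose, the force, the opening and the grip force at its end, in the units of the state.
- get_obs(): the state, without advancing time (a new reading comes with each control period).
- imaging.camera(name): name is "scene" or "top"; returns (picture, depth): 400x640x3 uint8, blue, green, red; 400x640 float32, m along the optical axis (not along the pixel's ray), 0 where there is no reading.
- imaging.get_calibration(name): a dict with "camera_matrix" (3x3 intrinsics, pixels), "k1" (the pictures are not rectified: a ray, as slopes to the right and down, at radius r is drawn at 1 + k1 r^2 times it, then the intrinsics apply), "eye" and "rotation" of the camera in the world. Camera axes: x right, y down, z forward; pixel columns grow to the right and rows downward; lengths in m; the calibration is good to about 2 mm. A picture is of the moment at which its call begins. get_calibration takes no time and is no camera call.
- order.job_done(): hands the job in; it is judged then, once.
The state is a dict: "clock": time; "joint_pos": joint angles; "joint_vel": joint speeds; "tau": joint torques, N m; "eef_pos": TCP position; "tool_rot": TCP orientation; "ft_force": force on the tool from outside, world axes, zero at the start; "ft_torque": the same for the moment, N m; "grip_width": finger opening in m; "grasp_force": force on a finger pad.
Only numpy, scipy, OpenCV 4.12 (cv2) and the standard library are available. Lean on these libraries where they do the work, as an engineer would, in place of code of your own. Each camera call takes 0.05 s, during which the arm holds its last target. There are 200 camera calls.

### The job

Turn the flat-edged aluminium disc in its nest with a fingertip, pressing gently on its rubber face, until its flat edge lies flush against the sprung alignment bar. Then swing the small clamp arm over the disc as far as it goes, leaving the disc flush, and leave the weight, the tweezers and the stopper beside the nest alone.

Things in the scene. Friction and masses are not known exactly. Their poses are not given: they have to be found in the camera images.
- nest: Alignment nest fixed to the bench: plate 164x150x12 mm (x -64..100, y -75..75 mm; smooth, rigid), low round wall (inner radius 50.6, 7 mm high), open over 140 degrees at +x, where the sprung bar slides; behind that a block at x 84..96, 14 mm high. Origin: bench height, under the wall's centre; x points squarely to the bar, y along the bar, z up. The disc's floor is at z = 12 mm.
- disc: Loose aluminium disc in the nest, 100 mm wide, 8 mm thick, 0.18 kg, with a rubber face (76 mm wide, 1 mm proud). Rim round but for a flat 50 mm long, 43.3 mm from the centre. Origin: centre of its underside (face 9 mm above); x points to the middle of the flat, flush when along the nest's x. Wall and bar keep it centred to 2 mm and rub on it: it stays as turned; a light touch slips, 10 N turns it.
- disc_flat (a point): Middle of the disc's flat edge, half-way up the disc.
- align_bar (a joint): Steel bar, 70 mm along nest y, 10 mm deep, its top 7.5 mm above the plate, just under the disc's top. A spring pushes it along the nest's -x onto the disc with about 3 N. Value in m, growing toward the disc: face at nest x = 0.0515 - value. About 0.0023 on the round rim, 0.0088 flush on the flat (0.0004 less per degree short).
- clamp (a joint): Swing clamp: flat steel arm 45 mm long on an upright pivot at nest x 26, y 64 mm, passing 2 mm above the disc. Value in rad: 0 parked, arm along the nest's +x; grows clockwise from above to its stop at 1.571, arm along the nest's -y, over the disc. Takes about 0.03 N m (1 N at the pin) and stays where left. Starts at 0 to 0.35.
- clamp_handle (a point): Middle of the clamp's upright black handle pin, 10 mm thick, on the arm 30 mm from the pivot. The pin's foot on the arm is 29 mm above the bench, its top 54 mm, this point 41 mm.
- weight_mid (a point): Bystander: polished 52 mm tall, 30 mm wide calibration weight, standing; this point is half-way up it. Leave alone.
- tweezers_mid (a point): Bystander: steel tweezers, 130 mm long, lying beside the nest; this point is their middle. Leave alone.
- stopper_mid (a point): Bystander: rubber stopper 31 mm wide, 25 mm tall; this point is half-way up it. Leave alone.
Not all that is in view belongs to the job. Of the things that look like the disc, the middle-sized one is meant.

How it is judged:
By the outcome, as a careful person would: the job done as asked, in the order asked, and still so for the second after the job is handed in, with the robot touching nothing.
It also fails if it takes over 67 s, if anything falls off the work surface, if the arm or the gripper's body presses on something with over 40 N, if the wrist force passes 120 N, or if a joint passes its speed limit or range.

## Working session

There is one attempt and no reset: what is moved stays moved. The work goes in short steps, Python scripts to look and compute and a tool call to move; the robot and the scene stay as the last step left them, time stands still between calls to the robot, and variables do not carry over. Pictures are saved under pics/ and viewed, at most 10 in all, crops included, and the job is handed in when it is done.

Besides the shell and the picture viewer there is one more tool, called after "Request:" as a command line: name --argument value ..., lists and objects as JSON in quotes. apply_moves: Moves the arm, as the interface text tells. Its arguments: {"type":"object","properties":{"targets":{"type":"array","items":{"type":"array","items":{"type":"array","items":{"type":"number"}}}}},"required":["targets"]}

```bash
mkdir -p pics; cat > h.py <<'E'
import numpy as np,cv2
from workcell import get_obs, imaging, order
def grab(n):
    im,d=imaging.camera(n); c=imaging.get_calibration(n); return im,d,c
def w(c,u,v,z=None,d=None):
    K=np.array(c["camera_matrix"]);R=np.array(c["rotation"]);e=np.array(c["eye"])
    p=np.array([(u-K[0,2])/K[0,0],(v-K[1,2])/K[1,1]]);s=p.copy()
    for _ in range(20): s=p/(1+c["k1"]*(s@s))
    r=R@np.array([s[0],s[1],1]); t=(z-e[2])/r[2] if z is not None else d
    return e+t*r
E
python3 - <<'E'
from h import *
for n in("scene","top"):
    im,d,c=grab(n); cv2.imwrite(f"pics/{n}0.png",im); np.save(f"{n}0.npy",d); print(n,c)
print(get_obs())
E
```

```text
scene {'camera_matrix': array([[427.1986148 ,   0.        , 318.88700507],
       [  0.        , 427.1986148 , 196.98789088],
       [  0.        ,   0.        ,   1.        ]]), 'k1': -0.029931311317960455, 'eye': array([-0.09468133, -0.57230317,  0.46507547]), 'rotation': array([ 0.74518418, -0.42142198,  0.24879285, -0.45299688])}
top {'camera_matrix': array([[474.95479504,   0.        , 319.61877414],
       [  0.        , 474.95479504, 202.48667245],
       [  0.        ,   0.        ,   1.        ]]), 'k1': -0.11478074957513937, 'eye': array([ 0.41062011, -0.1780211 ,  0.90783289]), 'rotation': array([-0.70375394,  0.70524606, -0.06879532,  0.05124059])}
{'clock': 0.1, 'joint_pos': array([-1.16102828e+00,  2.41347266e-01,  3.88716309e-03,  1.33521090e+00,
       -1.19212125e-05,  1.57080331e+00]), 'joint_vel': array([ 0.00118597, -0.00273069,  0.00433853,  0.00051611, -0.00075541,
       -0.00040748]), 'tau': array([-9.61560158e-05, -3.73137832e+01,  2.53009593e+01,  1.08653738e-02,
       -4.14078022e-05, -9.26045885e-06]), 'eef_pos': array([ 0.19898617, -0.45812684,  0.24750791]), 'tool_rot': array([ 9.79084866e-01,  2.03450110e-01, -1.96543591e-04, -9.16518142e-04]), 'ft_force': array([-0.52080957,  0.41033767,  0.00864335]), 'ft_torque': array([ 0.00294903, -0.02769268,  0.00265023]), 'grasp_force': 0.0, 'grip_width': 0.08508757821427336}
```

View pics/scene0.png

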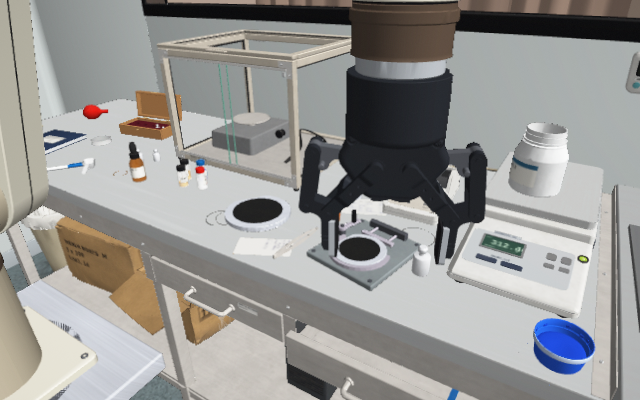

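View pics/top0.png

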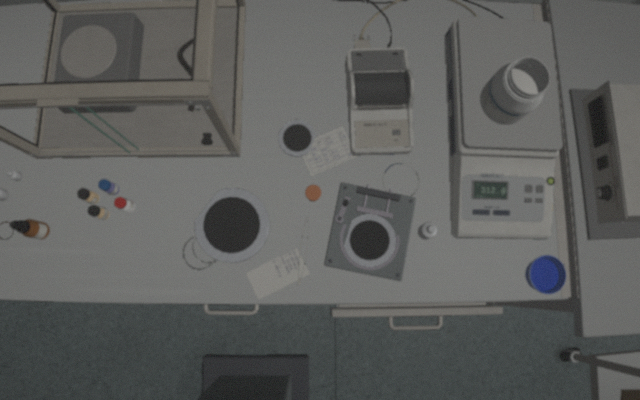

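In the top view, three things look like the disc: small at (297,138), large at (231,223), and middle-sized in the nest at (371,240). The nest one fits, being middle-sized and sitting in the plate with bar and clamp. The weight is at (428,230) and the stopper at (313,193). I'll confirm in an enlarged crop.

```bash
sed -i 's/R=np.array(c\["rotation"\])/R=Rotation.from_quat(c["rotation"]).as_matrix()/; 1a from scipy.spatial.transform import Rotation' h.py
python3 - <<'E'
from h import *
im=cv2.imread("pics/top0.png")[170:290,295:445]
im=cv2.resize(im,None,fx=5,fy=5,interpolation=cv2.INTER_CUBIC)
im=cv2.convertScaleAbs(im,alpha=1.7)
cv2.imwrite("pics/crop1.png",im)
c=imaging.get_calibration("top")
for n,u,v,z in[("disc",371,240,.02),("weight",428,230,.05)]: print(n,w(c,u,v,z))
E
```

```text
disc [ 0.4914175  -0.29683085  0.02      ]
weight [ 0.50656652 -0.39866846  0.05      ]
```

View pics/crop1.png

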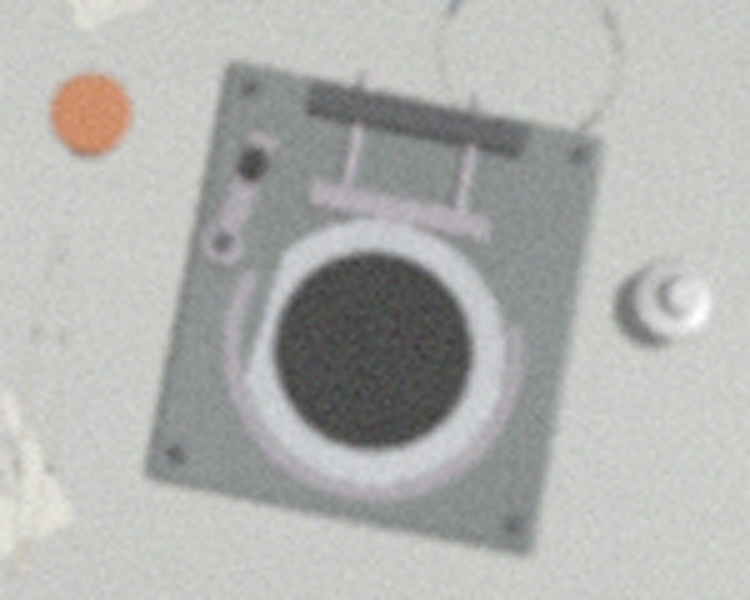

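The crop confirms the disc in the nest: centre about (373,350), flat on the left from about (283,262) to (247,378), bar above it. The clamp pivot is at (222,243) and its pin at (252,162).

```bash
python3 - <<'E'
from h import *
c=imaging.get_calibration("top")
W=lambda u,v,z: w(c,295+(u-2)/5,170+(v-2)/5,z)[:2]
P=np.array([W(*p,.012) for p in[(231,64),(604,135),(531,552),(148,477)]])
L=np.array([(100,75),(100,-75),(-64,-75),(-64,75)])/1000
# rigid fit
a=L-L.mean(0);b=P-P.mean(0);th=np.arctan2((a[:,0]*b[:,1]-a[:,1]*b[:,0]).sum(),(a*b).sum())
R=np.array([[np.cos(th),-np.sin(th)],[np.sin(th),np.cos(th)]]);t=P.mean(0)-R@L.mean(0)
print("nest",t,np.degrees(th),"res mm",(L@R.T+t-P)*1000)
N=lambda u,v,z:(R.T@(W(u,v,z)-t)*1000).round(1)
print("disc face",N(373,350,.021),"flat ends",N(283,262,.02),N(247,378,.02),"pivot",N(222,243,.029),"pin",N(252,162,.054),"bar",N(312,200,.0195),N(488,235,.0195))
f=(N(283,262,.02)+N(247,378,.02))/2-N(373,350,.021);print("flat ang",np.degrees(np.arctan2(f[1],f[0])))
print("weight",W(685,293,.052),W(665,320,0.0),"stopper",W(92,113,.025), N(92,113,.025))
d=np.load("top0.npy")
for u,v in[(371,240),(345,262),(345,202),(330,265)]: print(u,v,w(c,u,v,d=d[v,u]))
E
```

```text
nest [ 0.49271756 -0.29384509] -11.500279764334367 res mm [[ 1.92946831  1.47117233]
 [-0.18728452 -0.93654788]
 [-1.32390433 -1.71326012]
 [-0.41827947  1.17863566]]
disc face [-0.7  0.4] flat ends [25.5 39.8] [-20.2  44.9] pivot [26.7 64.1] pin [54.5 59.9] bar [51.1 33.3] [ 51.2 -35.1]
flat ang 85.43422158615448
weight [ 0.50963245 -0.40501623] [ 0.50513463 -0.41045742] stopper [ 0.58189891 -0.18789384] [ 66.3 121.6]
371 240 [ 0.49145854 -0.29689119  0.01954905]
345 262 [ 0.45094981 -0.24814854  0.00928077]
345 202 [ 0.55867489 -0.24630469  0.05047687]
330 265 [ 0.44540896 -0.21975214  0.01004045]
```

Request:
apply_moves --targets '[[[0.8, 0.45, 0, 7, -0.15], [0.8, 0.45, 0, 7, -0.15], [0.8, 0.45, 0, 7, -0.15], [0.8, 0.45, 0, 7, -0.15], [0.8, 0.45, 0, 7, -0.15], [0.8, 0.45, 0, 7, -0.15], [0.8, 0.45, 0, 7, -0.15], [0.8, 0.45, 0, 7, -0.15]]]'

```text
clock: 0.77
eef_pos: [0.4564, -0.3133, 0.2478]
tool_rot: [0.767, 0.642, -0.0, -0.0]
ft_force: [0.6, -0.5, -0.1]
grip_width: 0.0364
grasp_force: 0.0
```

Request:
apply_moves --targets '[[[0.47, 0.26, -0.5, 7, -0.15], [0.47, 0.26, -0.5, 7, -0.15], [0, 0, -0.5, 7, -0.15], [0, 0, -0.5, 7, -0.15], [0, 0, -0.5, 7, -0.15], [0, 0, -0.5, 7, -0.15], [0, 0, 0, 7, -0.15], [0, 0, 0, 7, -0.15]]]'

```text
clock: 1.43
eef_pos: [0.4912, -0.2928, 0.1256]
tool_rot: [0.376, 0.927, 0.0, -0.003]
ft_force: [0.3, 0.3, 0.9]
grip_width: 0.0362
grasp_force: 0.0
```

Request:
apply_moves --targets '[[[0, 0, 0, 7, -0.15], [0, 0, 0, 7, -0.15], [0, 0, 0, 7, -0.15], [0, 0, 0, 7, -0.15], [0, 0, 0, 0, -0.15], [0, 0, 0, 0, -0.15]]]'

```text
clock: 1.93
eef_pos: [0.4925, -0.2936, 0.1279]
tool_rot: [0.145, 0.989, 0.0, -0.0]
ft_force: [-0.6, 0.1, -1.3]
grip_width: 0.0366
grasp_force: 0.0
```

```bash
python3 - <<'E'
from h import *
im,d,c=grab("scene"); cv2.imwrite("pics/scene1.png",cv2.resize(im[150:350,250:510],None,fx=3,fy=3,interpolation=cv2.INTER_CUBIC))
o=get_obs();print(o["clock"],o["joint_pos"],o["eef_pos"],o["ft_force"],o["grip_width"])
R=Rotation.from_quat(o["tool_rot"]).as_matrix();print(R[:,1:],np.degrees(np.arctan2(R[1,1],R[0,1])))
E
```

```text
1.9833 [-5.37614973e-01  4.61236171e-01  1.15068487e-03  1.11150670e+00
  1.75200104e-05 -2.46400378e-01] [ 0.49259119 -0.2936732   0.12792861] [-0.92295379  0.1781173  -0.23464577] 0.03632656267403299
[[ 2.87115970e-01 -6.74617967e-04]
 [ 9.57895806e-01  4.22599422e-04]
 [ 2.11112689e-04 -9.99999683e-01]] 73.31462772724313
```

View pics/scene1.png

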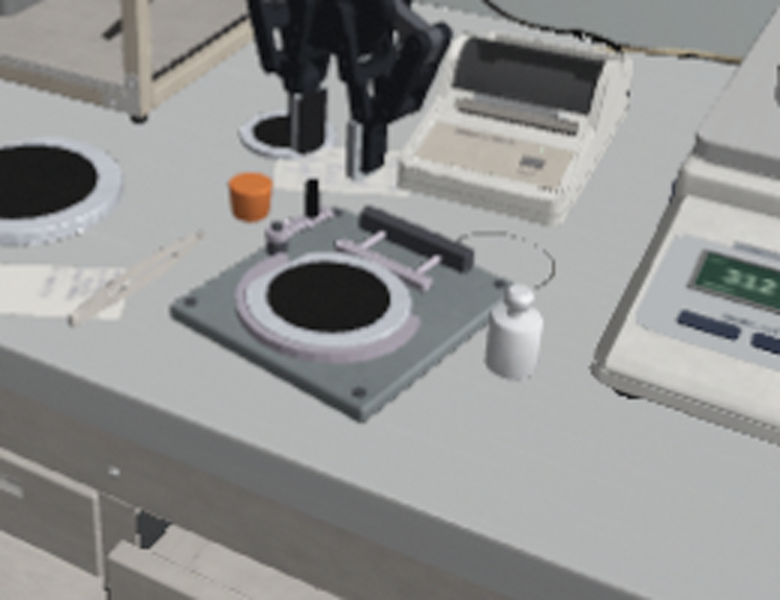

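```bash
python3 - <<'E'
from h import *
np.save("sbase.npy",np.mean([imaging.camera("scene")[0].astype(np.float32) for _ in range(12)],0))
E
```

Request:
apply_moves --targets '[[[0, 0, -0.5, 0, -0.15], [0, 0, -0.5, 0, -0.15], [0, 0, -0.5, 0, -0.15], [0, 0, -0.4, 0, -0.15], [0, 0, -0.1, 0, -0.15], [0, 0, 0, 0, -0.15], [0, 0, 0, 0, -0.15]]]'

```text
clock: 3.17
eef_pos: [0.4931, -0.294, 0.0488]
tool_rot: [0.144, 0.99, -0.0, 0.0]
ft_force: [-0.1, -0.8, 0.2]
grip_width: 0.0363
grasp_force: 0.0
```

Request:
apply_moves --targets '[[[0, 0, -0.1, 0, -0.15], [0, 0, -0.05, 0, -0.15], [0, 0, -0.05, 0, -0.15], [0, 0, 0, 0, -0.15], [0, 0, 0, 0, -0.15]]]'

```text
clock: 3.58
eef_pos: [0.4929, -0.2938, 0.0405]
tool_rot: [0.144, 0.99, -0.0, 0.0]
ft_force: [0.3, -0.7, 0.3]
grip_width: 0.0364
grasp_force: 0.0
```

Request:
apply_moves --targets '[[[0, 0, -0.05, 0, -0.15], [0, 0, -0.025, 0, -0.15], [0, 0, 0, 0, -0.15], [0, 0, 0, 0, -0.15]]]'

```text
clock: 3.92
eef_pos: [0.4927, -0.2938, 0.0372]
tool_rot: [0.144, 0.99, 0.0, -0.0]
ft_force: [-0.2, 0.1, -0.8]
grip_width: 0.0364
grasp_force: 0.0
```

Request:
apply_moves --targets '[[[0, 0, -0.025, 0, -0.15], [0, 0, 0, 0, -0.15], [0, 0, 0, 0, -0.15]]]'

```text
clock: 4.17
eef_pos: [0.4929, -0.2939, 0.0368]
tool_rot: [0.144, 0.99, -0.0, 0.0]
ft_force: [-1.2, 0.5, 4.0]
grip_width: 0.0362
grasp_force: 1.9
```

Request:
apply_moves --targets '[[[0, 0, -0.025, 0, -0.15], [0, 0, 0, 0, -0.15], [0, 0, 0, 0, -0.15]]]'

```text
clock: 4.42
eef_pos: [0.493, -0.294, 0.0366]
tool_rot: [0.144, 0.99, -0.0, 0.001]
ft_force: [-2.5, 0.8, 8.9]
grip_width: 0.0366
grasp_force: 4.6
```

Request:
apply_moves --targets '[[[0, 0, -0.02, 0, -0.15], [0, 0, 0, 0, -0.15], [0, 0, 0, -2, -0.15], [0, 0, 0, -3, -0.15], [0, 0, 0, -4, -0.15], [0, 0, 0, -4, -0.15], [0, 0, 0, -4, -0.15], [0, 0, 0, -3, -0.15]]]'

```text
clock: 5.08
eef_pos: [0.4934, -0.2944, 0.0366]
tool_rot: [0.315, 0.949, -0.0, 0.001]
ft_force: [-3.5, 1.4, 12.5]
grip_width: 0.0364
grasp_force: 6.0
```

```bash
python3 - <<'E'
from h import *
im,d,c=grab("scene"); cv2.imwrite("pics/scene2.png",cv2.resize(im[190:290,290:450],None,fx=5,fy=5,interpolation=cv2.INTER_CUBIC))
o=get_obs();print(o["ft_force"],o["ft_torque"],o["eef_pos"])
E
```

```text
[-3.26555045  0.1460312  11.78486038] [ 0.19136651  0.71337145 -0.07286945] [ 0.49342481 -0.29446195  0.03658078]
```

View pics/scene2.png

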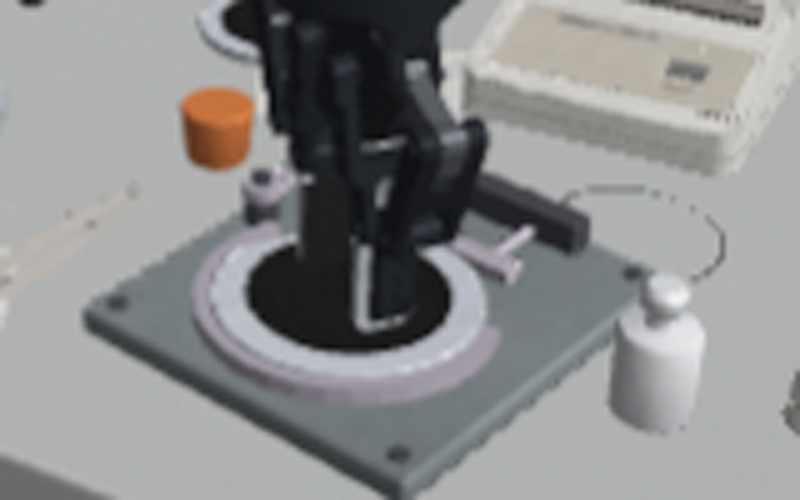

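Both fingertips rest on the rubber face and the flat seems to have moved away from the left. I'll keep turning.

Request:
apply_moves --targets '[[[0, 0, 0, -3, -0.15], [0, 0, 0, -4, -0.15], [0, 0, 0, -4, -0.15], [0, 0, 0, -4, -0.15], [0, 0, 0, -4, -0.15], [0, 0, 0, -4, -0.15], [0, 0, 0, -4, -0.15], [0, 0, 0, -3, -0.15]]]'

```text
clock: 5.8
eef_pos: [0.4935, -0.2945, 0.0366]
tool_rot: [0.55, 0.835, -0.0, 0.001]
ft_force: [-3.1, 1.3, 13.4]
grip_width: 0.0363
grasp_force: 6.0
```

Request:
apply_moves --targets '[[[0, 0, 0, -4, -0.15], [0, 0, 0, -4, -0.15], [0, 0, 0, -4, -0.15], [0, 0, 0, -4, -0.15], [0, 0, 0, -4, -0.15], [0, 0, 0, -4, -0.15], [0, 0, 0, -3, -0.15], [0, 0, 0, -3, -0.15]]]'

```text
clock: 6.47
eef_pos: [0.4934, -0.2947, 0.0366]
tool_rot: [0.747, 0.665, -0.0, 0.001]
ft_force: [-4.0, 0.4, 12.2]
grip_width: 0.0364
grasp_force: 5.9
```

Request:
apply_moves --targets '[[[0, 0, 0, 0, -0.15], [0, 0, 0, 0, -0.15], [0, 0, 0.3, 0, -0.15], [0, 0, 0.7, 0, -0.15], [0, 0, 0.7, 0, -0.15], [0, 0, 0.6, 0, -0.15], [0, 0, 0, 0, -0.15], [0, 0, 0, 0, -0.15]]]'

```text
clock: 7.13
eef_pos: [0.494, -0.2945, 0.1281]
tool_rot: [0.746, 0.666, 0.001, 0.002]
ft_force: [-0.2, -0.5, -0.3]
grip_width: 0.0361
grasp_force: 0.0
```

```bash
cat > look.py <<'E'
from h import *
import sys
a=np.mean([imaging.camera("scene")[0].astype(np.float32) for _ in range(12)],0); np.save(sys.argv[1]+".npy",a)
b=np.load("sbase.npy")
r=lambda x:cv2.resize(x[205:275,320:420],None,fx=5.5,fy=4.2*1.0,interpolation=cv2.INTER_CUBIC).clip(0,255).astype(np.uint8)
cv2.imwrite(f"pics/{sys.argv[1]}.png",np.vstack([r(b),r(a)]))
o=get_obs();print(o["clock"],o["eef_pos"],o["ft_force"])
E
python3 look.py s3
```

```text
7.7333 [ 0.49273769 -0.29376848  0.12624501] [-0.35402331 -0.11217602 -0.00243984]
```

View pics/s3.png

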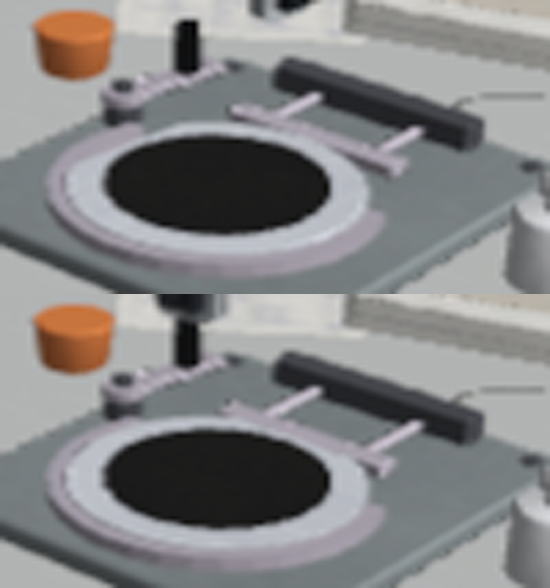

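The bar (lower half, ends at (230,407) and (385,465)) has closed in onto the flat. I'll measure its shift by rectifying onto the bar's top plane.

```bash
cat > bar.py <<'E'
from h import *
import sys
t=np.array([.4927,-.2938]);th=np.radians(-11.5);Rn=np.array([[np.cos(th),-np.sin(th)],[np.sin(th),np.cos(th)]])
c=imaging.get_calibration("scene");K=np.array(c["camera_matrix"]);Rc=Rotation.from_quat(c["rotation"]).as_matrix()
xs=np.arange(35,66,.25);ys=np.arange(-37,38,.5)
X,Y=np.meshgrid(xs,ys,indexing="ij");P=np.stack([X,Y],-1)/1000@Rn.T+t
P=np.concatenate([P,np.full(X.shape+(1,),.0195)],-1);q=(P-c["eye"])@Rc;s=q[...,:2]/q[...,2:]
s=s*(1+c["k1"]*(s**2).sum(-1,keepdims=True));m=(s*K[0,0]+K[:2,2]).astype(np.float32)
rect=lambda n:cv2.remap(cv2.cvtColor(np.load(n),cv2.COLOR_BGR2GRAY),m,None,cv2.INTER_CUBIC)
def rear(g):
    d=-np.gradient(cv2.GaussianBlur(g,(0,0),1.5),axis=0); out=[]
    for j in range(len(ys)):
        k=3+np.argmax(d[3:80,j]) ; y0,y1,y2=d[k-1:k+2,j]; out.append(xs[k]+.25*.5*(y0-y2)/(y0-2*y1+y2))
    return np.array(out)
if __name__=="__main__":
    a=rear(rect("sbase.npy"))
    for n in sys.argv[1:]:
        b=rear(rect(n+".npy")); 
        sel=(np.abs(ys)<33)&(np.abs(np.abs(ys)-20)>4)
        print(n,"shift med",np.median((a-b)[sel]),"value mm",2.3+np.median((a-b)[sel]))
        print(np.c_[ys,a,b,a-b][::6].round(2))
E
python3 bar.py s3
python3 - <<'E'
import cv2,numpy as np
from bar import *
f=lambda n:cv2.resize(rect(n)[::-1,::-1].clip(0,255).astype(np.uint8),None,fx=3.6,fy=1.8,interpolation=cv2.INTER_CUBIC)
cv2.imwrite("pics/rect3.png",np.vstack([f("sbase.npy"),f("s3.npy")]))
E
```

```text
s3 shift med -0.2527776435017586 value mm 2.0472223564982412
[[-37.    40.26  35.72   4.55]
 [-34.    36.28  36.     0.29]
 [-31.    38.2   37.3    0.9 ]
 [-28.    40.04  38.62   1.42]
 [-25.    41.66  39.65   2.02]
 [-22.    42.7   50.06  -7.36]
 [-19.    43.61  51.14  -7.53]
 [-16.    44.09  51.58  -7.49]
 [-13.    44.97  50.07  -5.1 ]
 [-10.    46.27  50.78  -4.52]
 [ -7.    50.67  50.13   0.54]
 [ -4.    59.96  50.81   9.14]
 [ -1.    48.08  50.85  -2.78]
 [  2.    57.35  50.14   7.21]
 [  5.    45.06  50.85  -5.79]
 [  8.    43.58  51.34  -7.76]
 [ 11.    44.65  49.26  -4.61]
 [ 14.    43.61  40.96   2.65]
 [ 17.    43.01  40.17   2.84]
 [ 20.    42.65  48.66  -6.01]
 [ 23.    42.03  50.85  -8.82]
 [ 26.    41.7   36.44   5.25]
 [ 29.    40.95  36.51   4.43]
 [ 32.    53.12  52.42   0.7 ]
 [ 35.    48.19  48.68  -0.49]]
```

View pics/rect3.png

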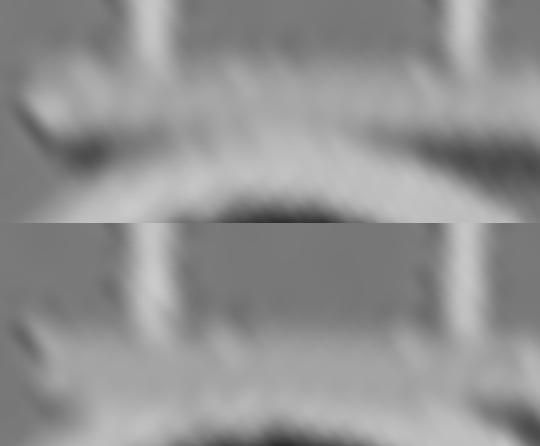

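```bash
cat > bar2.py <<'E'
from bar import *
def edge(n,lo,hi):
    g=rect(n)[:,(ys>lo)&(ys<hi)].mean(1); g=np.interp(np.arange(35,66,.05),xs,g)
    x=np.arange(35,66,.05); i=x>50
    top=np.median(g[(x>63)]); pk=g[(x>50)&(x<56)].max() if 0 else None
    d=-np.gradient(cv2.GaussianBlur(g.reshape(-1,1),(0,0),8).ravel()); d[x<50]=0;d[x>63]=0
    k=d.argmax(); return x[k]
for n in ["sbase"]+sys.argv[1:]:
    print(n,[round(edge(n+".npy",a,b),2) for a,b in[(-31,-26),(-16,-8),(-8,0),(0,8),(8,16),(26,30)]])
E
python3 bar2.py s3
```

```text
sbase [np.float64(52.7), np.float64(56.75), np.float64(57.2), np.float64(57.6), np.float64(57.65), np.float64(58.45)]
s3 [np.float64(58.45), np.float64(50.35), np.float64(50.7), np.float64(50.85), np.float64(50.35), np.float64(50.75)]
```

```bash
cat > bar3.py <<'E'
from bar import *
x=np.arange(40,66,.05)
def prof(n,lo,hi): return np.interp(x,xs,rect(n)[:,(ys>lo)&(ys<hi)].mean(1))
for n in ["sbase"]+sys.argv[1:]:
    for lo,hi in[(-15,-5),(-5,5),(5,15)]:
        g=prof(n+".npy",lo,hi); pl=np.median(g[x>61.5])
        # half level vs bar level ~ 20 above plate
        bar=pl+22; i=np.where((g>pl+11)&(x<61.5))[0].max()
        print(n,lo,hi,"rear",x[i].round(2),"plate",pl.round(0),"prof",g[::20].round(0))
E
python3 bar3.py s3
```

```text
sbase -15 -5 rear 58.15 plate 120.0 prof [188. 190. 190. 188. 184. 177. 168. 162. 159. 160. 164. 167. 167. 165.
 161. 156. 149. 141. 132. 126. 121. 120. 120. 120. 120. 120.]
sbase -5 5 rear 58.0 plate 122.0 prof [180. 189. 191. 190. 187. 184. 180. 176. 173. 169. 167. 167. 167. 166.
 164. 159. 152. 142. 133. 125. 120. 119. 120. 121. 122. 122.]
sbase 5 15 rear 57.9 plate 129.0 prof [189. 190. 187. 180. 172. 165. 159. 156. 156. 159. 162. 165. 166. 164.
 160. 156. 152. 146. 139. 133. 129. 128. 129. 130. 129. 128.]
s3 -15 -5 rear 51.6 plate 120.0 prof [179. 174. 169. 166. 165. 165. 164. 162. 158. 152. 144. 135. 128. 123.
 121. 120. 120. 120. 119. 119. 119. 119. 119. 120. 120. 120.]
s3 -5 5 rear 51.55 plate 121.0 prof [176. 177. 174. 169. 166. 165. 165. 164. 160. 154. 146. 137. 129. 123.
 120. 119. 120. 120. 121. 121. 121. 121. 121. 121. 121. 121.]
s3 5 15 rear 51.65 plate 129.0 prof [174. 172. 168. 165. 164. 163. 164. 164. 162. 158. 152. 145. 138. 133.
 131. 130. 130. 130. 128. 127. 127. 128. 129. 129. 128. 127.]
```

Bar shift is about 6.4 mm against 6.5 expected, so the disc is flush to within roughly half a degree. Next is the clamp pin at world (0.559,-0.246).

Request:
apply_moves --targets '[[[0.33, 0.24, 0, 7, -0.44], [0.33, 0.24, 0, 7, -0.44], [0.33, 0.24, 0, 7, -0.44], [0.33, 0.24, 0, 7, -0.44], [0.34, 0.23, 0, 7, -0.44], [0, 0, 0, 7, -0.44], [0, 0, 0, 7, -0.44], [0, 0, 0, 7, -0.44]]]'

```text
clock: 8.4
eef_pos: [0.5596, -0.2458, 0.1263]
tool_rot: [0.343, 0.939, -0.0, -0.0]
ft_force: [0.8, -0.1, -0.6]
grip_width: 0.0237
grasp_force: 0.0
```

Request:
apply_moves --targets '[[[0, 0, 0, 7, -0.44], [0, 0, 0, 7, -0.44], [0, 0, 0, 7, -0.44], [0, 0, -0.3, 0, -0.44], [0, 0, -0.3, 0, -0.44], [0, 0, 0, 0, -0.44], [0, 0, 0, 0, -0.44], [0, 0, 0, 0, -0.44]]]'

```text
clock: 9.07
eef_pos: [0.5594, -0.2463, 0.1029]
tool_rot: [0.17, 0.986, -0.0, 0.0]
ft_force: [-0.1, -0.6, -0.8]
grip_width: 0.0238
grasp_force: 0.0
```

```bash
python3 - <<'E'
from h import *
im,d,c=grab("scene"); cv2.imwrite("pics/pin.png",cv2.resize(im[170:270,290:410],None,fx=5,fy=5,interpolation=cv2.INTER_CUBIC))
o=get_obs();print(o["clock"],o["eef_pos"],o["grip_width"],o["ft_force"])
R=Rotation.from_quat(o["tool_rot"]).as_matrix();print(np.degrees(np.arctan2(R[1,1],R[0,1])))
for v,u in[(0,0)]: pass
E
```

```text
9.1167 [ 0.55969985 -0.24643041  0.10328736] 0.024128056975239287 [-0.19742955 -0.20364623  0.36410316]
70.47654564627844
```

View pics/pin.png

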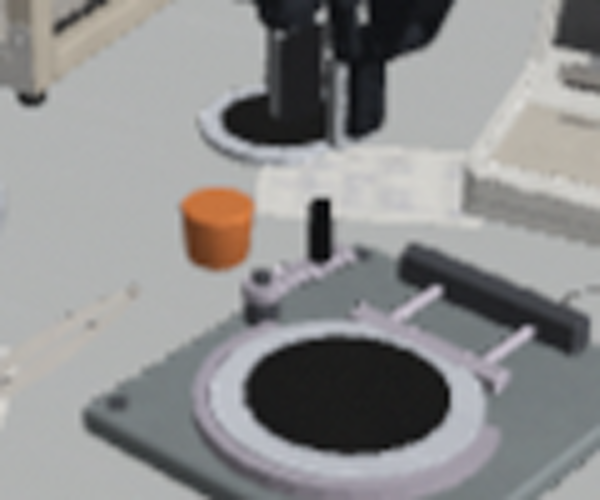

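Pin top is at (320,203) in the crop, with the open fingers straddling its line. I'll cross-check it from this view before descending.

```bash
python3 - <<'E'
from h import *
c=imaging.get_calibration("scene")
print(w(c,290+318/5,170+203/5,.054), w(c,290+320/5,170+230/5,.041))
E
```

```text
[ 0.55497499 -0.24951367  0.054     ] [ 0.556833  -0.2498297  0.041    ]
```

Request:
apply_moves --targets '[[[0, 0, -0.3, 0, -0.44], [0, 0, -0.2, 0, -0.44], [0, 0, 0, 0, -0.44], [0, 0, 0, 0, -0.44]]]'

```text
clock: 9.45
eef_pos: [0.5588, -0.246, 0.0822]
tool_rot: [0.17, 0.986, 0.0, -0.001]
ft_force: [0.4, 0.3, -0.1]
grip_width: 0.0239
grasp_force: 0.0
```

Request:
apply_moves --targets '[[[-0.03, -0.04, -0.1, 0, -0.44], [0, 0, -0.15, 0, -0.44], [0, 0, -0.1, 0, -0.44], [0, 0, 0, 0, -0.44], [0, 0, 0, 0, -0.44]]]'

```text
clock: 9.87
eef_pos: [0.5576, -0.2477, 0.068]
tool_rot: [0.17, 0.986, 0.0, -0.001]
ft_force: [-0.3, -0.5, 0.3]
grip_width: 0.024
grasp_force: 0.0
```

Request:
apply_moves --targets '[[[0, 0, -0.15, 0, -0.44], [0, 0, -0.15, 0, -0.44], [0, 0, -0.08, 0, -0.44], [0, 0, 0, 0, -0.44], [0, 0, 0, 0, -0.62], [0, 0, 0, 0, -0.62], [0, 0, 0, 0, -0.62]]]'

```text
clock: 10.45
eef_pos: [0.5582, -0.2479, 0.0536]
tool_rot: [0.17, 0.986, -0.0, 0.0]
ft_force: [0.0, -0.4, -0.1]
grip_width: 0.0163
grasp_force: 0.0
```

Request:
apply_moves --targets '[[[-0.03, -0.06, 0, -5, -0.62], [-0.03, -0.06, 0, -5, -0.62], [-0.04, -0.055, 0, -5, -0.62], [-0.04, -0.055, 0, -5, -0.62], [-0.05, -0.05, 0, -5, -0.62], [-0.05, -0.05, 0, -5, -0.62], [-0.055, -0.04, 0, -5, -0.62], [-0.055, -0.04, 0, -5, -0.62]]]'

```text
clock: 11.12
eef_pos: [0.5443, -0.2638, 0.0536]
tool_rot: [0.498, 0.867, 0.001, 0.0]
ft_force: [0.3, 0.5, 0.2]
grip_width: 0.0164
grasp_force: 0.6
```

Request:
apply_moves --targets '[[[-0.06, -0.03, 0, -5, -0.62], [-0.06, -0.03, 0, -5, -0.62], [-0.065, -0.015, 0, -5, -0.62], [-0.065, -0.015, 0, -5, -0.62], [-0.067, -0.005, 0, -5, -0.62], [0, 0, 0, 0, -0.62], [0, 0, 0, 0, -0.62]]]'

```text
clock: 11.7
eef_pos: [0.5315, -0.2681, 0.0537]
tool_rot: [0.672, 0.741, -0.0, 0.0]
ft_force: [-0.1, -0.6, -0.0]
grip_width: 0.0161
grasp_force: 0.0
```

Request:
apply_moves --targets '[[[-0.067, 0, 0, -5, -0.62], [-0.067, 0.005, 0, -5, -0.62], [-0.066, 0.008, 0, -5, -0.62], [-0.05, 0.01, 0, 0, -0.62], [0, 0, 0, 0, -0.62], [0, 0, 0, 0, -0.62]]]'

```text
clock: 12.2
eef_pos: [0.5215, -0.2673, 0.0535]
tool_rot: [0.763, 0.647, -0.0, 0.0]
ft_force: [0.3, -0.7, 0.1]
grip_width: 0.0161
grasp_force: 0.3
```

```bash
python3 - <<'E'
from h import *
im,d,c=grab("scene"); cv2.imwrite("pics/cl.png",cv2.resize(im[190:280,300:420],None,fx=5,fy=5,interpolation=cv2.INTER_CUBIC))
print(get_obs()["ft_force"],get_obs()["eef_pos"])
E
```

```text
[0.63525445 0.02563214 0.93777357] [ 0.52151113 -0.26724703  0.05348165]
```

View pics/cl.png

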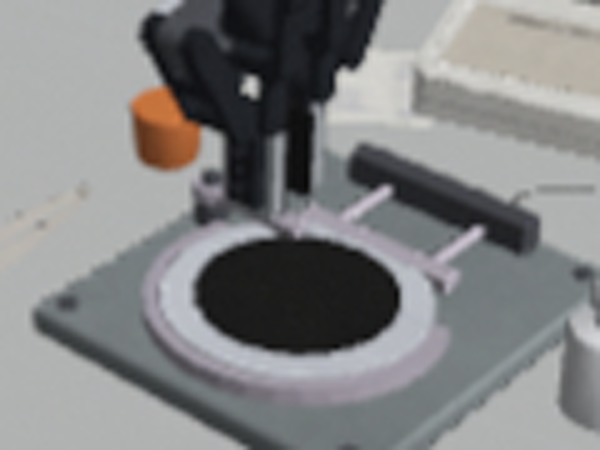

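The clamp arm now reaches over the disc, with its tip at (290,228) in the crop. I'll nudge it on to its stop.

Request:
apply_moves --targets '[[[-0.03, 0.006, 0, -3, -0.62], [-0.03, 0.006, 0, 0, -0.62], [0, 0, 0, 0, -0.62], [0, 0, 0, 0, -0.62]]]'

```text
clock: 12.58
eef_pos: [0.5208, -0.2668, 0.0536]
tool_rot: [0.779, 0.627, 0.001, 0.001]
ft_force: [5.3, -0.2, -2.1]
grip_width: 0.0163
grasp_force: 2.5
```

Request:
apply_moves --targets '[[[-0.03, 0.006, 0, 0, -0.62], [-0.02, 0.004, 0, 0, -0.62], [0, 0, 0, 0, -0.62], [0, 0, 0, 0, -0.62]]]'

```text
clock: 12.92
eef_pos: [0.5206, -0.2667, 0.0537]
tool_rot: [0.779, 0.627, 0.002, 0.003]
ft_force: [9.7, -0.6, -6.6]
grip_width: 0.0159
grasp_force: 4.6
```

The force rises without motion, so it's at the stop. I'll recentre, open slightly, and lift clear.

Request:
apply_moves --targets '[[[0.06, -0.01, 0, 0, -0.62], [0.05, -0.01, 0, 0, -0.5], [0, 0, 0, 0, -0.44], [0, 0, 0, 0, -0.44], [0, 0, 0, 0, -0.44]]]'

```text
clock: 13.33
eef_pos: [0.5206, -0.2668, 0.0531]
tool_rot: [0.78, 0.626, -0.0, -0.001]
ft_force: [-0.4, -0.5, 0.1]
grip_width: 0.0242
grasp_force: 0.0
```

Request:
apply_moves --targets '[[[0, 0, 0.2, 0, -0.44], [0, 0, 0.4, 0, -0.44], [0, 0, 0.8, 0, -0.44], [0, 0, 0.9, 0, -0.44], [0, 0, 0.8, 0, -0.44], [-0.5, -0.2, 0.5, 0, -0.44], [0, 0, 0, 0, -0.44], [0, 0, 0, 0, -0.44]]]'

```text
clock: 14.0
eef_pos: [0.5015, -0.2757, 0.1997]
tool_rot: [0.78, 0.625, 0.001, 0.002]
ft_force: [0.3, -0.2, -0.6]
grip_width: 0.024
grasp_force: 0.0
```

```bash
python3 look.py s4; python3 bar3.py s3 s4 | cut -c1-40 | grep rear
```

```text
14.6 [ 0.5013398  -0.27487044  0.19695603] [-0.12207255 -0.17606192  0.94697706]
sbase -15 -5 rear 58.15 plate 120.0 prof
sbase -5 5 rear 58.0 plate 122.0 prof [1
sbase 5 15 rear 57.9 plate 129.0 prof [1
s3 -15 -5 rear 51.6 plate 120.0 prof [17
s3 -5 5 rear 51.55 plate 121.0 prof [176
s3 5 15 rear 51.65 plate 129.0 prof [174
s4 -15 -5 rear 51.6 plate 119.0 prof [17
s4 -5 5 rear 51.55 plate 120.0 prof [175
s4 5 15 rear 51.65 plate 128.0 prof [173
```

View pics/s4.png

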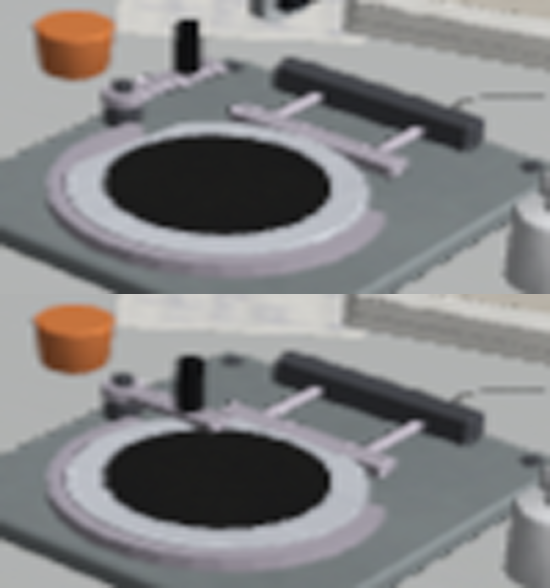

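The lower half shows the clamp arm over the disc, from its pivot at (122,385) to its tip at (215,425). The bar is unmoved against the flat, and the stopper and weight look the same as before. Handing in.

```bash
python3 -c "
from workcell import order
print(order.job_done())"
```

```text
the job is handed in; nothing more can be done
None
```

The job is handed in at about 15 s: the disc was turned about 80° until the bar sat within about 0.1 mm of its flush position, and the clamp was swung over the disc to its stop; the weight, tweezers and stopper were not touched.

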